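Sort the tagged jars into their nests, then unscrew the passed one

TASK

Sort the two closed jars by their coloured tags: the red-tagged one goes into the shallow grey reject tray with the red plate, the green-tagged one squarely down into the square socket block with the green plate, which keeps it from turning. With both standing upright in their nests, unscrew the green-tagged jar's tight lid (anticlockwise from above), stop turning once the threads let go, lift it straight up just clear of the neck and finish still holding it there, level, a few centimetres at most above the open jar, without letting go. Do not start unscrewing before both jars are nested, leave the jar down in its socket, and do not disturb the dropper and glue bottles.

Things in the scene. Friction and masses are not known exactly. Their poses are not given: they have to be found in the camera images.
- jar_green: The green-tagged jar (pass), cream coloured. Square body 60x60 mm, 42 mm tall, coloured tag on its own -x and +x faces; round black lid 54 mm across from z = 48 to 74 mm, coloured disc on top. Lift by the lid's side, fingertips above z = 45 mm. About 0.44 kg. Origin: centre of underside, z up. Its lid is a separate part (lid).
- lid: Black screw lid of the green-tagged jar, 54 mm across, 26 mm tall, 40 g. Origin: centre of its lower edge, z up; 48 mm above the jar's origin when closed. Three lugs hold it down until turned about 0.95 rad anticlockwise from above; then it lifts off. The neck's top is 70 mm above the jar's origin: clear when lifted over 22 mm. Turning takes 0.4 N m: grip its side with about 60 N.
- thread_ring (a joint): How far the green-tagged jar's lid is unscrewed relative to its jar, rad: 0 = tight, grows anticlockwise from above. Follows the lid with about 0.05 rad of play. Lugs are free from about 0.92; stop between 1.05 and 1.45 (hard stop 1.7). Keeps its value when the lid is lifted off.
- jar_red: The red-tagged jar (reject), cream coloured. Square body 60x60 mm, 42 mm tall, coloured tag on its own -x and +x faces; round black lid 54 mm across from z = 48 to 74 mm, coloured disc on top. Lift by the lid's side, fingertips above z = 45 mm. About 0.44 kg. Origin: centre of underside, z up. Its lid stays shut.
- pass_nest: Fixed aluminium block 104x104x26 mm with a square socket 65x65 mm, 18 mm deep (2.5 mm clearance a side, 4 mm chamfer), sides along its own x and y; green plate on an 8 mm high foot reaching to 82 mm on its own -x side. A jar fits in four quarter-turn positions and can twist 0.1 rad before the walls stop it. Origin: centre of underside.
- pass_seat (a point): Centre of the socket's floor, 8 mm above the table: a seated jar's origin lies here. Axes as the block's.
- reject_nest: Fixed grey open tray 98x98 mm, 18 mm tall, inside 86x86 mm, with a red plate on an 8 mm high foot that reaches to 79 mm from the origin on its own -x side. Origin: centre of the underside on the table.
- reject_seat (a point): Centre of the tray's inner floor, 6 mm above the table: a jar stands flat on it, any way round. Axes as the tray's.
- dropper_1: Bystander: squeeze dropper bottle, red label, white cap, 28 mm wide, 85 mm tall; origin at the centre of the underside; leave alone
- dropper_2: Bystander: squeeze dropper bottle, blue label, red cap, 28 mm wide, 85 mm tall; origin at the centre of the underside; leave alone
- dropper_3: Bystander: squeeze dropper bottle, green label, black cap, 28 mm wide, 85 mm tall; origin at the centre of the underside; leave alone
- dropper_4: Bystander: squeeze dropper bottle, yellow label, white cap, 28 mm wide, 85 mm tall; origin at the centre of the underside; leave alone
- glue_2: Bystander: white glue bottle with blue nozzle, 35x47 mm, 154 mm tall; origin at the centre of the underside; leave alone
Mind the look-alikes: they are no part of the job. Leave any orange or purple look-alike of the jar_red alone.

How it is judged:
By the outcome, as a careful person would: the job done as asked, in the order asked, and still so for the second after the job is handed in, while the arm keeps its last pose, push and grip.
It also fails if it takes over 64 s, if anything falls off the work surface, if the arm or the gripper's body presses on something with over 40 N, if the wrist force passes 120 N, or if a joint passes its speed limit or range.

ROBOT

A 7-joint arm with a two-finger parallel gripper is mounted at the origin on the work surface; the furniture and walls round the work are solid. World frame = base frame: x ahead of the robot, y to its left, z up, the work surface at z = 0. Lengths are in mm, angles in rad, forces in N, time in s.
With the tool pointing down it reaches from about 350 to 900 mm from the base axis. Payload 8.1 kg.
Tool frame: the origin (TCP) lies midway between the tips of the shut fingers; the grasp point (between the pads) lies 19 mm behind it; z points along the fingers, y is the line along which they close (so a half turn about z gives the same grasp; the last joint's range is limited). The gripper opens to 92 mm and grips with 3 to 60 N. Pads are 19 mm wide; open, the fingers measure 130 mm over their backs; the gripper's body (75 mm by 190 mm) begins 47 mm behind the grasp point.
Start: joints at [-1.211, 0.434, 0.025, 1.573, -0.012, 1.134, -0.075], TCP at [279.062, 559.255, 226.742] pointing down, gripper open.
Joint ranges: [-2.62, 2.62], [-0.44, 2.09], [-1.27, 1.32], [0.08, 2.57], [-1.32, 4.46], [0.12, 2], [-2.74, 2.74]. Speed limits (rad/s): [2.22, 2.22, 3.01, 3.01, 3.14, 3.14, 3.14].

INTERFACE

Orientations are given as a unit quaternion [x, y, z, w].
In Python, from cell import manip, optics, sign_off gives the robot as it stands.
- The arm moves only by the tool move_arm, never from a script. Its argument "rows" is a list of rows, each a list of 2 entries, a list of its own where there are three numbers: the shift along the world's x, y, z in m, then the turn about the world's z in degrees. A call has 1 to 20 rows; each row is the pose to reach, as a shift and turn from the pose commanded when the call began; what a row does not reach only later rows make up. A row lasts 1/12 s, in which the tool goes at most 41.7 mm and 7.16 degrees, less where a joint would pass 70% of its speed; a pose out of reach is approached as far as the arm can. A call with a gripper value outside its range is refused whole. "grip" is the finger opening in m, from 0 to 0.0918, set as the call begins (left out, the last holds). The fingers move at their own pace and stop on an object; the grip force is fixed at half the most. Time passes only in rows, so rows that repeat a pose let the fingers close. It gives the time, the measured TCP pose, the force, the opening and the grip force at its end, in the units of the state.
- manip.state(): the state, without advancing time (a new reading comes with each control period).
- optics.grab_frame(name): name is "scene" or "top" or "wrist"; returns the picture (480x640x3 uint8, red, green, blue); there is no depth.
- optics.camera_info(name): a dict with "camera_matrix" (3x3 intrinsics, pixels), "R" (3x3) and "t" (3): a world point X has camera coordinates R X + t. Camera axes: x right, y down, z forward; pixel columns grow to the right and rows downward; lengths in mm; the calibration is good to about 2 mm. A picture is of the moment at which its call begins: read the wrist's pose just before it. camera_info takes no time and is no camera call; for the wrist camera it gives the pose at the moment of the call.
- sign_off(): hands the job in; it is judged then, once.
The state is a dict: "t": time; "joint_positions": joint angles; "joint_velocities": joint speeds; "tau": joint torques, N m; "eef_pos": TCP position; "ee_rot": TCP orientation; "force": force on the tool from outside, world axes, zero at the start; "torque": the same for the moment, N m; "width": finger opening in mm; "finger_force": force on a finger pad.
Only numpy, scipy, OpenCV 4.12 (cv2) and the standard library are available. Lean on these libraries where they do the work, as an engineer would, in place of code of your own. Each camera call takes 0.05 s, during which the arm holds its last target. There are 200 camera calls.

## Working session

There is one attempt and no reset: what is moved stays moved. The work goes in short steps, Python scripts to look and compute and a tool call to move; the robot and the scene stay as the last step left them, time stands still between calls to the robot, and variables do not carry over. Pictures are saved under pics/ and viewed, at most 10 in all, crops included, and the job is handed in when it is done.

Besides the shell and the picture viewer there is one more tool, called after "Call:" as a command line: name --argument value ..., lists and objects as JSON in quotes. move_arm: Moves the arm, as the interface text tells. Its arguments: {"type":"object","properties":{"rows":{"type":"array"},"grip":{"type":"number"}},"required":["rows"]}

```bash
mkdir -p pics; ls; python3 - <<'E'
from cell import manip, optics
import cv2, numpy as np
s=manip.state(); print({k:np.round(v,3).tolist() for k,v in s.items()})
for n in ["scene","top"]:
    im=optics.grab_frame(n); cv2.imwrite(f"pics/{n}0.png",im[...,::-1])
    c=optics.camera_info(n); print(n,[np.round(c[k],3).tolist() for k in("camera_matrix","R","t")])
E
```

```text
pics
{'t': 0.0, 'joint_positions': [-1.211, 0.435, 0.025, 1.574, -0.012, 1.134, -0.075], 'joint_velocities': [-0.002, 0.001, 0.001, 0.0, -0.001, -0.001, -0.0], 'tau': [0.0, -66.786, 0.985, -31.445, -0.061, 0.043, 0.0], 'eef_pos': [278.875, 558.762, 225.946], 'ee_rot': [0.229, 0.973, -0.001, -0.0], 'force': [0.188, 0.633, 0.063], 'torque': [-0.008, -0.008, 0.017], 'finger_force': 0.0, 'width': 91.845}
scene [[[493.377, 0.0, 319.953], [0.0, 493.377, 246.575], [0.0, 0.0, 1.0]], [[0.913, -0.409, -0.01], [-0.275, -0.596, -0.754], [0.302, 0.691, -0.657]], [-437.987, 193.644, 1145.543]]
top [[[459.727, 0.0, 316.589], [0.0, 459.727, 241.239], [0.0, 0.0, 1.0]], [[0.01, -1.0, 0.001], [-0.997, -0.01, -0.076], [0.076, -0.0, -0.997]], [-6.766, 493.092, 1248.572]]
```

View pics/top0.png

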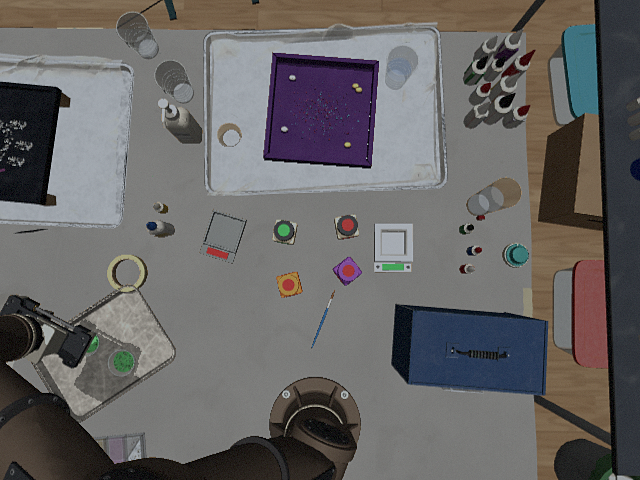

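View pics/scene0.png

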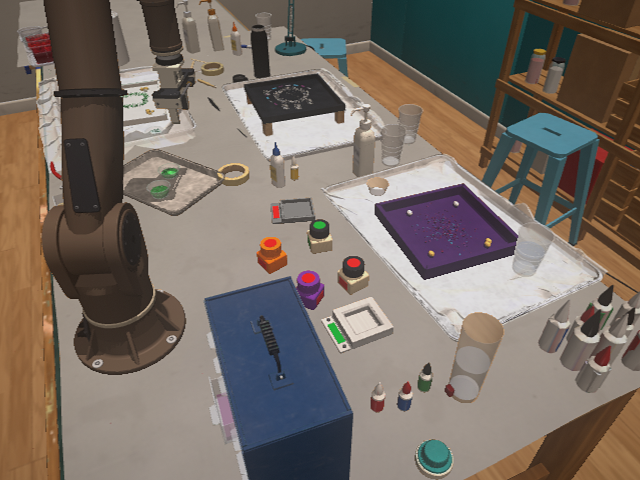

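The top view shows the green jar's disc at (284,231) and the red jar's at (347,226). The socket block is at (393,243) with its plate at (393,267), and the reject tray is at (223,235) with its plate at (217,254). The orange (289,285) and purple (348,271) jars are look-alikes. The scene view shows the same things at: green (320,226), red (352,262), socket (362,322) and tray (293,210).

```bash
cat > h.py <<'E'
import cv2, numpy as np
from cell import manip, optics
def grab(n, save=None):
    c=optics.camera_info(n); im=optics.grab_frame(n)
    if save: cv2.imwrite(f"pics/{save}.png",im[...,::-1])
    return im,c
def ray(c,p):
    K,R,t=[np.array(c[k]) for k in("camera_matrix","R","t")]
    d=R.T@np.linalg.solve(K,[p[0],p[1],1.]); return -R.T@t,d/np.linalg.norm(d)
def plane(c,p,z):
    o,d=ray(c,p); return o+d*(z-o[2])/d[2]
def tri(obs):
    A=np.zeros((3,3));b=np.zeros(3);rs=[ray(c,p) for c,p in obs]
    for o,d in rs: M=np.eye(3)-np.outer(d,d);A+=M;b+=M@o
    X=np.linalg.solve(A,b)
    return X,[round(float(np.linalg.norm(np.cross(X-o,d))),1) for o,d in rs]
def proj(c,X):
    p=np.array(c["camera_matrix"])@(np.array(c["R"])@X+c["t"]); return p[:2]/p[2]
H={"red":[((0,120,90),(6,255,255)),((174,120,90),(180,255,255))],"green":[((45,100,70),(80,255,255))]}
def mask(im,col):
    hsv=cv2.cvtColor(im,cv2.COLOR_RGB2HSV)
    return sum(cv2.inRange(hsv,*r) for r in H[col])
def blobs(im,col,amin=15):
    cs,_=cv2.findContours(mask(im,col),cv2.RETR_EXTERNAL,cv2.CHAIN_APPROX_NONE); out=[]
    for k in cs:
        if cv2.contourArea(k)>=amin:
            m=cv2.moments(k); (_,wh,a)=cv2.minAreaRect(k)
            out.append((np.array([m['m10'],m['m01']])/m['m00'],cv2.contourArea(k),np.round(wh,1).tolist(),round(a,1),k))
    return out
E
python3 - <<'E'
from h import *
V={n:grab(n) for n in("top","scene")}
def near(n,col,p): return min(blobs(V[n][0],col),key=lambda b:np.hypot(*(b[0]-p)))
for nm,col,a,b in [("gdisc","green",(284,231),(320,226)),("rdisc","red",(347,226),(352,262)),("gplate","green",(393,267),(337,334)),("rplate","red",(217,254),(277,212))]:
    A=near("top",col,a);B=near("scene",col,b)
    X,e=tri([(V["top"][1],A[0]),(V["scene"][1],B[0])]); print(nm,X.round(1),e,A[:4],B[:4])
E
```

```text
gdisc [517.5  86.6  76.8] [0.7, 0.7] (array([283.27910686, 229.76236045]), 104.5, [12.0, 11.0], 90.0) (array([318.96382429, 224.60981912]), 64.5, [7.0, 12.0], 90.0)
rdisc [533.4 -82.2  76.6] [0.6, 0.6] (array([347.375, 224.45 ]), 100.0, [11.0, 11.0], 90.0) (array([353.26506024, 262.23092369]), 83.0, [8.0, 13.0], 90.0)
gplate [ 425.5 -212.2    9.5] [0.4, 0.4] (array([392.5, 266.5]), 105.0, [5.0, 21.0], 90.0) (array([336.06313131, 332.73863636]), 132.0, [23.0, 7.3], 57.1)
rplate [458.5 274.2  10.7] [0.5, 0.5] (array([216.82942097, 252.74021909]), 106.5, [21.2, 6.0], 18.4) (array([275.45535714, 211.51190476]), 56.0, [11.5, 6.0], 84.3)
```

Call:
move_arm --rows '[[[0.09,-0.2,0.1],13],[[0.16,-0.4,0.1],26.5],[[0.16,-0.4,0.1],26.5],[[0.16,-0.4,0.1],26.5],[[0.16,-0.4,0.1],26.5],[[0.16,-0.4,0.1],26.5],[[0.16,-0.4,0.1],26.5],[[0.16,-0.4,0.1],26.5],[[0.16,-0.4,0.1],26.5],[[0.16,-0.4,0.1],26.5],[[0.16,-0.4,0.1],26.5],[[0.16,-0.4,0.1],26.5],[[0.16,-0.4,0.1],26.5],[[0.16,-0.4,0.1],26.5],[[0.16,-0.4,0.1],26.5]]'

```text
t: 1.45
eef_pos: [438.3, 160.6, 326.3]
ee_rot: [-0.001, 1.0, 0.0, -0.0]
force: [0.6, 0.8, 0.1]
width: 92.1
finger_force: 0.0
```

```bash
python3 - <<'E'
from h import *
s=manip.state(); print(s['t'],s['eef_pos'],s['ee_rot'],s['joint_positions'])
im,c=grab("wrist","w1"); o,d=ray(c,(320,240)); print(o.round(1),d.round(3),np.array(c["R"]).round(3).tolist(), np.array(c["camera_matrix"]).round(1).tolist())
for q in [(0,0),(640,0),(640,480),(0,480)]: print(plane(c,q,50).round(0))
for n,X in dict(gdisc=(517.5,86.6,75),rdisc=(533.4,-82.2,75),gp=(425.5,-212.2,9),rp=(458.5,274.2,9)).items(): print(n,proj(c,X).round(0))
E
```

```text
1.45 [438.34828812 160.61113891 326.33455332] [-9.70005177e-04  9.99999436e-01  3.40724247e-05 -4.31123649e-04] [-0.599856    0.09475086  0.1488132   1.78764823 -0.01518757  1.26101464
  1.12567668]
[359.5 160.8 484.6] [ 0.296 -0.001 -0.955] [[-0.003, 1.0, 0.001], [0.958, 0.002, 0.286], [0.286, 0.002, -0.958]] [[361.5, 0.0, 320.8], [0.0, 361.5, 236.1], [0.0, 0.0, 1.0]]
[ 231. -176.   50.]
[229. 496.  50.]
[888. 664.  50.]
[ 889. -341.   50.]
gdisc [259. 264.]
rdisc [121. 276.]
gp [ 36. 180.]
rp [405. 206.]
```

View pics/w1.png

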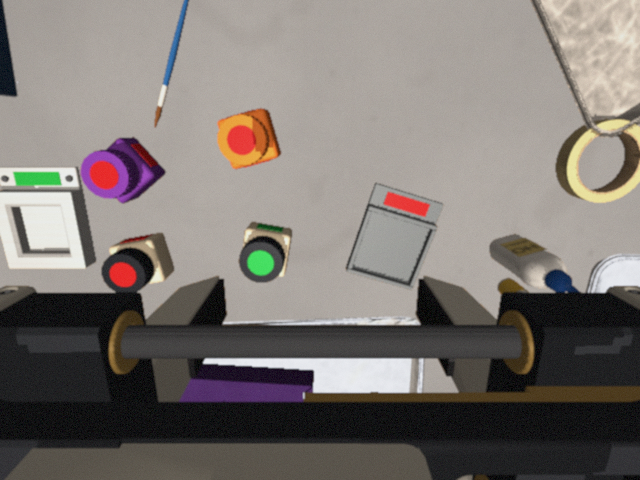

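The wrist view shows the red disc at (122,275), green disc at (260,263), socket centre (43,230) and tray centre (396,245). The look-alikes are at (104,174) and (241,139). Next I'll take a closer look at the red jar and the socket.

Call:
move_arm --rows '[[[0.03,-0.3,-0.07],0],[[0.03,-0.3,-0.07],0],[[0.03,-0.3,-0.07],0],[[0.03,-0.3,-0.07],0],[[0.03,-0.3,-0.07],0],[[0.03,-0.3,-0.07],0],[[0.03,-0.3,-0.07],0],[[0.03,-0.3,-0.07],0],[[0.03,-0.3,-0.07],0],[[0.03,-0.3,-0.07],0],[[0.03,-0.3,-0.07],0],[[0.03,-0.3,-0.07],0]]'

```text
t: 2.5
eef_pos: [469.5, -138.7, 256.8]
ee_rot: [-0.001, 1.0, 0.0, 0.0]
force: [-0.1, -0.2, 0.2]
width: 91.7
finger_force: 0.0
```

```bash
python3 - <<'E'
from h import *
import pickle
s=manip.state(); print(s['t'],s['eef_pos'],s['joint_positions'])
im,c=grab("wrist","w2"); pickle.dump((im,c),open("w2.pkl","wb"))
for n,X in dict(gdisc=(517.5,86.6,75),rdisc=(533.4,-82.2,75),gp=(425.5,-212.2,9)).items(): print(n,proj(c,X).round(0))
for col in H:
  for b in blobs(im,col): print(col,b[0].round(1),b[1:4])
E
```

```text
2.5 [ 469.45744015 -138.72839968  256.78923434] [-0.17232261  0.18443293  0.4176486   1.87485377 -0.08430198  1.09940002
  1.85110541]
gdisc [545. 261.]
rdisc [376. 275.]
gp [254. 161.]
red [ 47.4 281.7] (86.5, [13.0, 9.0], 0.0)
red [377.  272.9] (757.5, [30.0, 32.0], 90.0)
red [367.3 232.2] (62.0, [3.6, 29.6], 80.5)
red [ 18.8 212.3] (116.0, [21.2, 12.2], 7.6)
red [380.6 150.3] (874.5, [34.0, 33.0], 90.0)
red [559.7 106.4] (981.5, [32.5, 38.9], 45.0)
green [546.5 258.6] (812.0, [31.0, 33.0], 90.0)
green [529.7 218.3] (22.5, [28.6, 2.3], 10.8)
green [254.8 158.5] (786.0, [15.0, 53.0], 90.0)
```

View pics/w2.png

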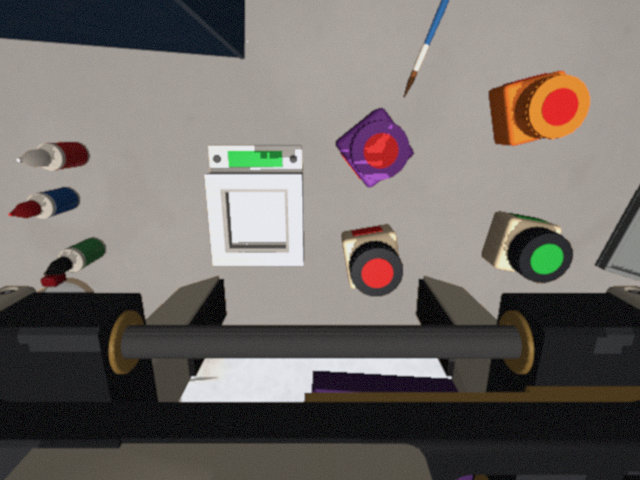

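The wrist view shows the red jar's disc at (377,273) with its tag at (367,232). The socket block's top spans about (206–302, 173–265), aligned with the axes, and its plate is at (255,158). The droppers at the left (50,155–270) are well clear.

```bash
python3 - <<'E'
from h import *
import pickle
im,c=pickle.load(open("w2.pkl","rb"))
a=cv2.resize(im[135:275,195:310],None,fx=4,fy=4,interpolation=cv2.INTER_CUBIC)
b=cv2.resize(im[205:275+15,475:580],None,fx=3,fy=3,interpolation=cv2.INTER_CUBIC)
o=np.zeros((560,780,3),np.uint8); o[:560,:460]=a; o[:255,462:462+315]=b
cv2.imwrite("pics/w2c.png",o[...,::-1])
g=cv2.cvtColor(im,cv2.COLOR_RGB2GRAY)
print(g[220,198:312].tolist()); print(g[168:275,257].tolist())
E
```

```text
[163, 164, 167, 166, 165, 161, 165, 162, 161, 171, 205, 226, 231, 231, 233, 233, 231, 232, 233, 231, 233, 233, 233, 228, 217, 199, 183, 186, 177, 132, 76, 74, 138, 212, 231, 232, 234, 232, 231, 233, 232, 232, 231, 235, 231, 234, 232, 232, 233, 232, 230, 231, 233, 232, 230, 231, 234, 233, 234, 233, 230, 231, 232, 233, 231, 232, 231, 233, 232, 231, 233, 231, 232, 233, 233, 234, 233, 233, 234, 232, 233, 232, 232, 234, 232, 233, 229, 212, 190, 196, 216, 230, 234, 231, 234, 231, 232, 232, 232, 232, 232, 232, 234, 228, 183, 152, 159, 159, 165, 162, 164, 164, 163, 161]
[227, 210, 162, 126, 97, 106, 177, 229, 234, 232, 233, 232, 231, 231, 233, 230, 234, 231, 233, 232, 226, 212, 199, 210, 225, 231, 232, 232, 234, 234, 232, 233, 231, 232, 233, 232, 231, 232, 232, 233, 232, 232, 232, 232, 232, 233, 233, 232, 232, 232, 232, 233, 233, 233, 231, 232, 231, 234, 233, 231, 232, 233, 231, 233, 234, 232, 233, 235, 233, 232, 234, 231, 230, 207, 160, 144, 123, 91, 75, 87, 132, 169, 175, 167, 183, 223, 232, 234, 232, 232, 232, 234, 232, 232, 233, 234, 231, 215, 170, 156, 159, 162, 160, 159, 159, 162, 160]
```

View pics/w2c.png

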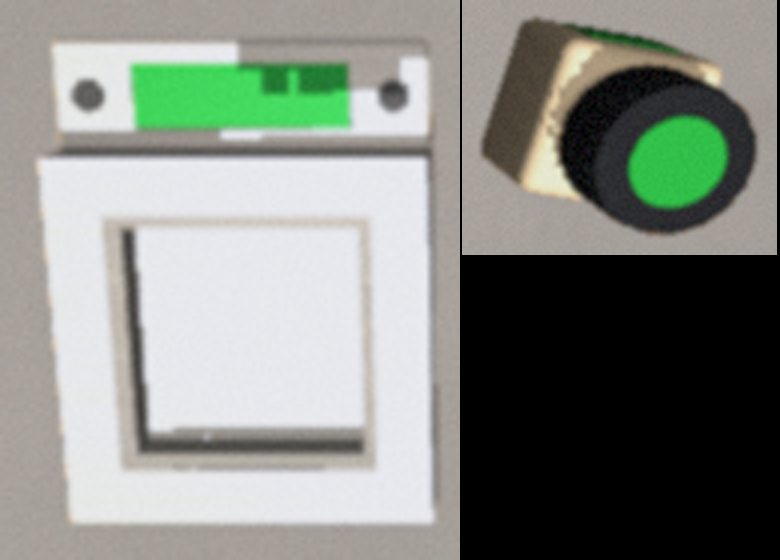

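The crop shows the block's top corners at about (205,174.5), (302.5,174), (303.5,265.5) and (212.5,265.5). The green jar's body-top corners are at about (516,219), (560.3,227.7) and (497,266.7).

```bash
python3 - <<'E'
from h import *
import pickle
im,c=pickle.load(open("w2.pkl","rb"))
P=[plane(c,p,26) for p in [(205,174.5),(302.5,174),(303.5,265.5),(212.5,265.5)]]
print(np.round(P,1).tolist(), np.mean(P,0).round(1))
for i in range(4):
    d=P[(i+1)%4]-P[i]; print(np.linalg.norm(d).round(1),(np.degrees(np.arctan2(d[1],d[0]))).round(1))
Q=[plane(c,p,42) for p in [(560.3,227.7),(516,219),(497,266.7)]]
for a,b in((0,1),(1,2)):
    d=Q[b]-Q[a]; print("green",np.linalg.norm(d).round(1),np.degrees(np.arctan2(d[1],d[0])).round(1))
print("gcentre body",((Q[0]+Q[2])/2).round(1))
for col,p in(("red",(367,232)),("green",(530,218))):
    k=min(blobs(im,col),key=lambda b:np.hypot(*(b[0]-p)))[4][:,0]
    m=np.polyfit(k[:,0],k[:,1],1); xs=k[:,0].min(),k[:,0].max()
    E=[plane(c,(x,np.polyval(m,x)),21) for x in xs]; d=E[1]-E[0]; print(col,"tag",np.linalg.norm(d).round(1),np.degrees(np.arctan2(d[1],d[0])).round(1),np.mean(E,0).round(1))
# discs in three views
V={"top":grab("top"),"scene":grab("scene"),"w":(im,c)}
for nm,col,ps in[("g","green",[(284,231),(320,226),(546,258)]),("r","red",[(347,226),(352,262),(377,273)])]:
    obs=[(cc,min(blobs(i,col),key=lambda b:np.hypot(*(b[0]-p)))[0]) for (i,cc),p in zip(V.values(),ps)]
    print(nm,tri(obs),plane(c,obs[2][1],74).round(1))
E
```

```text
[[438.5, -261.8, 26.0], [437.7, -157.6, 26.0], [542.2, -157.7, 26.0], [542.5, -262.4, 26.0]] [ 490.2 -209.9   26. ]
104.1 90.5
104.6 -0.0
104.7 -89.8
104.0 179.7
green 49.9 -100.9
green 55.7 -12.9
gcentre body [514.4  87.7  42. ]
red tag 33.2 100.3 [503.5 -84.9  21. ]
green tag 33.2 78.9 [487.4  99.2  21. ]
g (array([516.48228317,  86.90638245,  76.36006033]), [1.7, 0.4, 2.0]) [515.4  88.8  74. ]
r (array([537.69790428, -80.79100725,  72.09256552]), [8.4, 3.8, 5.2]) [531.3 -80.7  74. ]
```

Call:
move_arm --rows '[[[0.063,0.059,-0.06],0],[[0.063,0.059,-0.12],0],[[0.063,0.059,-0.12],0],[[0.063,0.059,-0.12],0],[[0.063,0.059,-0.12],0],[[0.063,0.059,-0.12],0],[[0.063,0.059,-0.12],0],[[0.063,0.059,-0.12],0],[[0.063,0.059,-0.12],0],[[0.063,0.059,-0.12],0]]'

```text
t: 3.48
eef_pos: [532.5, -82.4, 138.1]
ee_rot: [0.001, 1.0, 0.0, 0.001]
force: [0.6, -0.2, 0.6]
width: 91.8
finger_force: 0.0
```

```bash
python3 - <<'E'
from h import *
s=manip.state(); print(s['t'],s['eef_pos'],s['ee_rot'])
im,c=grab("wrist","w3")
for b in blobs(im,"red"): print(b[0].round(1),b[1:4],plane(c,b[0],74).round(1))
print(proj(c,np.array([532,-81,74])))
E
```

```text
3.4833 [532.46479045 -82.35180917 138.10289589] [6.27476920e-04 9.99999136e-01 5.08443854e-05 1.15427548e-03]
[322.1 252.6] (1824.0, [47.0, 50.0], 90.0) [531.3 -81.   74. ]
[314.9 194.7] (101.0, [3.6, 45.7], 79.7) [493.3 -85.5  74. ]
[565.8  45.4] (73.5, [2.3, 63.6], 74.1) [409.9  54.   74. ]
[317.6  45.3] (2741.5, [63.0, 56.0], 90.0) [409.8 -83.5  74. ]
[322.0809412 253.6040771]
```

Call:
move_arm --rows '[[[-0.001,0.001,-0.04],0],[[-0.001,0.001,-0.07],0],[[-0.001,0.001,-0.089],0],[[-0.001,0.001,-0.089],0],[[-0.001,0.001,-0.089],0],[[-0.001,0.001,-0.089],0]]'

```text
t: 4.03
eef_pos: [531.9, -81.1, 49.1]
ee_rot: [0.0, 1.0, -0.0, 0.001]
force: [0.0, -0.2, 0.1]
width: 91.8
finger_force: 0.0
```

Call:
move_arm --rows '[[[0,0,0],0],[[0,0,0],0],[[0,0,0],0],[[0,0,0],0],[[0,0,0],0],[[0,0,0],0],[[0,0,0],0],[[0,0,0],0]]' --grip 0.03

```text
t: 4.7
eef_pos: [531.2, -80.9, 47.9]
ee_rot: [0.0, 1.0, -0.0, 0.0]
force: [-1.1, -0.7, 3.2]
width: 53.2
finger_force: 30.0
```

Call:
move_arm --rows '[[[0,0,0.02],0],[[0,0,0.05],0],[[0,0,0.09],0],[[-0.01,0.02,0.13],0],[[-0.09,0.06,0.16],0],[[-0.09,0.1,0.16],0],[[-0.09,0.14,0.16],0],[[-0.09,0.18,0.16],0],[[-0.09,0.22,0.16],0],[[-0.09,0.26,0.16],0],[[-0.09,0.3,0.16],0],[[-0.09,0.33,0.16],0],[[-0.09,0.34,0.16],0],[[-0.09,0.34,0.16],0],[[-0.09,0.34,0.16],0],[[-0.09,0.34,0.16],0]]'

```text
t: 6.03
eef_pos: [440.5, 258.2, 206.9]
ee_rot: [0.0, 1.0, -0.001, -0.001]
force: [-0.8, -0.5, -5.7]
width: 53.1
finger_force: 30.0
```

```bash
python3 - <<'E'
from h import *
import pickle
s=manip.state(); print(s['t'],s['eef_pos'],s['width'],s['force'])
im,c=grab("wrist","w4"); pickle.dump((im,c),open("w4.pkl","wb"))
for col in H:
  for b in blobs(im,col): print(col,b[0].round(1),b[1:4],plane(c,b[0],8).round(1))
E
```

```text
6.0333 [440.49706977 258.1510346  206.90309303] 53.09603243394384 [-0.83917599 -0.50743998 -5.70608568]
red [320.9 359.9] (119.0, [5.0, 34.0], 90.0) [616.2 258.4   8. ]
red [320.8 311.4] (1926.0, [32.0, 78.0], 90.0) [554.3 258.3   8. ]
red [311.5 224.5] (812.0, [21.5, 66.6], 79.5) [455.6 248.9   8. ]
red [128.3 173.6] (19.0, [1.5, 35.2], 74.6) [404.   69.5   8. ]
red [ 83.8 142. ] (1248.5, [40.0, 40.0], 90.0) [374.   31.4   8. ]
green [157.2 256.8] (271.5, [39.3, 9.2], 9.1) [490.7  86.7   8. ]
```

View pics/w4.png

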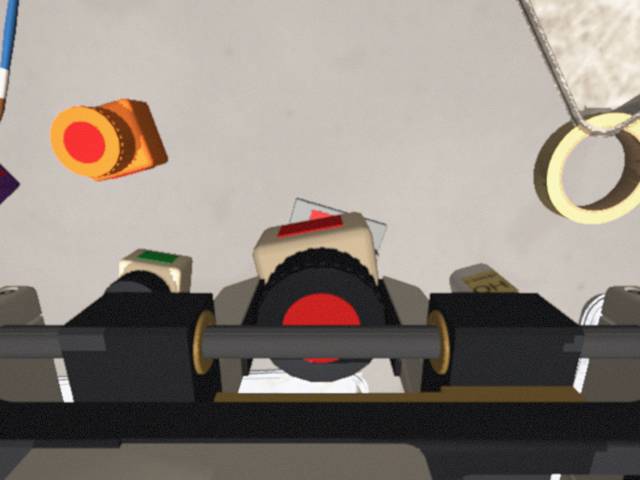

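The held red jar hides the tray in this view, with its disc at (321,311) and the tray's foot edge showing near (320,215). I'll use the earlier w1 picture for the tray instead.

```bash
python3 - <<'E'
from h import *
im=cv2.imread("pics/w1.png")
cv2.imwrite("pics/w1c.png",cv2.resize(im[175:295,335:450],None,fx=5,fy=5,interpolation=cv2.INTER_CUBIC))
E
```

```text
(no output)
```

View pics/w1c.png

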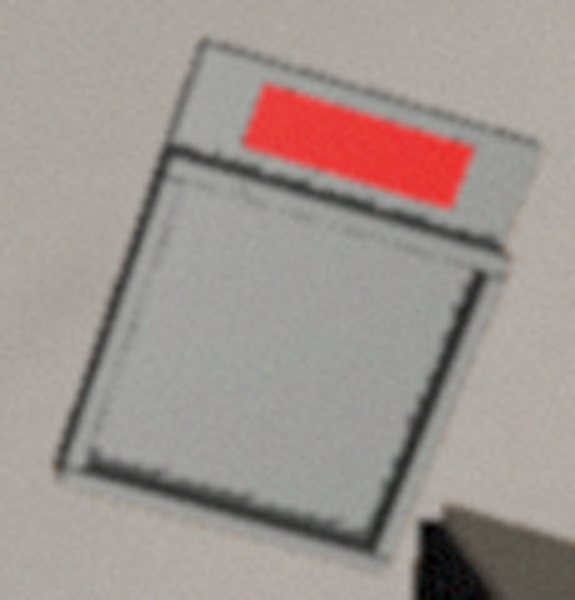

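```bash
python3 - <<'E'
from h import *
R=np.array([[-0.003,1,0.001],[0.958,0.002,0.286],[0.286,0.002,-0.958]]);o=np.array([359.5,160.8,484.6])
c=dict(camera_matrix=np.array([[361.5,0,320.8],[0,361.5,236.1],[0,0,1.]]),R=R,t=-R@o)
P=[plane(c,(335+x/5,175+y/5),18) for x,y in[(174,157),(508,258),(386,562),(65,472)]]
print(np.round(P,1).tolist(),np.mean(P,0).round(1))
for i in range(4):
    d=P[(i+1)%4]-P[i]; print(np.linalg.norm(d).round(1),np.degrees(np.arctan2(d[1],d[0])).round(1))
im=cv2.imread("pics/w1.png")[...,::-1]; ct=optics.camera_info("top"); it=cv2.imread("pics/top0.png")[...,::-1]
A=min(blobs(im,"red"),key=lambda b:np.hypot(*(b[0]-(407,204)))); B=min(blobs(it,"red"),key=lambda b:np.hypot(*(b[0]-(217,254))))
print("plate",plane(c,A[0],8).round(1),tri([(c,A[0]),(ct,B[0])]))
for n,p,z in (("g",(260,263),74),("r",(122,275),74)):
    A=min(blobs(im,{"g":"green","r":"red"}[n]),key=lambda b:np.hypot(*(b[0]-p))); print(n,plane(c,A[0],z).round(1))
E
```

```text
[[457.6, 225.7, 18.0], [484.8, 316.2, 18.0], [573.4, 290.2, 18.0], [546.5, 199.2, 18.0]] [515.6 257.8  18. ]
94.4 73.2
92.3 -16.3
94.9 -106.5
92.8 163.4
plate [456.1 275.7   8. ] (array([459.89985205, 279.35641902, -10.18308719]), [0.7, 0.7])
g [515.3  88.   74. ]
r [531.3 -81.1  74. ]
```

Call:
move_arm --rows '[[[0.035,-0.001,-0.03],-7],[[0.075,-0.001,-0.07],-14],[[0.075,-0.001,-0.09],-21],[[0.075,-0.001,-0.1],-27],[[0.075,-0.001,-0.1],-27],[[0.075,-0.001,-0.1],-27],[[0.075,-0.001,-0.1],-27],[[0.075,-0.001,-0.12],-27],[[0.075,-0.001,-0.135],-27],[[0.075,-0.001,-0.147],-27],[[0.075,-0.001,-0.15],-27],[[0.075,-0.001,-0.152],-27],[[0.075,-0.001,-0.153],-27],[[0.075,-0.001,-0.153],-27],[[0.075,-0.001,-0.153],-27]]'

```text
t: 7.33
eef_pos: [516.6, 258.6, 55.6]
ee_rot: [0.233, 0.972, 0.001, 0.0]
force: [-0.1, 0.2, -5.8]
width: 53.7
finger_force: 30.0
```

Call:
move_arm --rows '[[[0,0,-0.0005],0],[[0,0,-0.001],0],[[0,0,-0.0015],0],[[0,0,-0.0015],0],[[0,0,-0.0015],0]]'

```text
t: 7.75
eef_pos: [516.1, 258.7, 54.3]
ee_rot: [0.234, 0.972, 0.001, 0.0]
force: [-4.5, -0.4, 7.2]
width: 53.3
finger_force: 30.0
```

Call:
move_arm --rows '[[[0,0,0],0],[[0,0,0],0],[[0,0,0],0],[[0,0,0],0],[[0,0,0],0],[[0,0,0.02],0],[[0,0,0.05],0],[[0,0,0.09],0],[[0,0,0.1],0],[[-0.03,-0.04,0.1],0],[[-0.06,-0.08,0.1],0],[[-0.06,-0.12,0.1],0],[[-0.06,-0.13,0.1],0],[[-0.06,-0.13,0.1],0],[[-0.06,-0.13,0.1],0],[[-0.06,-0.13,0.1],0]]' --grip 0.0918

```text
t: 9.08
eef_pos: [456.5, 129.0, 153.5]
ee_rot: [0.234, 0.972, 0.0, 0.0]
force: [0.4, 0.6, 0.8]
width: 91.7
finger_force: 0.0
```

```bash
python3 - <<'E'
from h import *
s=manip.state(); print(s['t'],s['eef_pos'],s['joint_positions'])
im,c=grab("wrist","w5")
for col in H:
  for b in blobs(im,col): print(col,b[0].round(1),b[1:4],plane(c,b[0],74).round(1),plane(c,b[0],80).round(1))
E
```

```text
9.0833 [456.5248073  128.98978784 153.45909725] [-0.6722048   0.278057    0.35182878  2.04546982 -0.12829796  0.83740621
  0.85246018]
red [ 88.4 258.7] (524.0, [49.6, 14.7], 21.8) [390.4 -19.6  74. ] [390.3 -14.9  80. ]
red [533.5 239.6] (1795.5, [47.0, 49.0], 90.0) [518.2 261.9  74. ] [514.8 259.4  80. ]
red [235.6 195.6] (35.5, [1.6, 45.3], 46.5) [398.7  94.9  74. ] [398.4  96.6  80. ]
red [495.9 183.8] (288.5, [7.8, 52.2], 79.2) [469.7 251.5  74. ] [467.6 249.3  80. ]
red [186.1 173.7] (1821.5, [48.0, 48.0], 90.0) [371.7  73.5  74. ] [372.1  75.8  80. ]
red [481.6 143.7] (1571.0, [22.4, 77.0], 79.7) [441.2 251.8  74. ] [439.8 249.6  80. ]
green [307.8 322.1] (156.5, [7.0, 30.0], 90.0) [504.1  93.9  74. ] [501.2  95.6  80. ]
green [298.4 277.9] (82.5, [6.2, 40.4], 74.1) [469.8 104.2  74. ] [467.7 105.7  80. ]
```

View pics/w5.png

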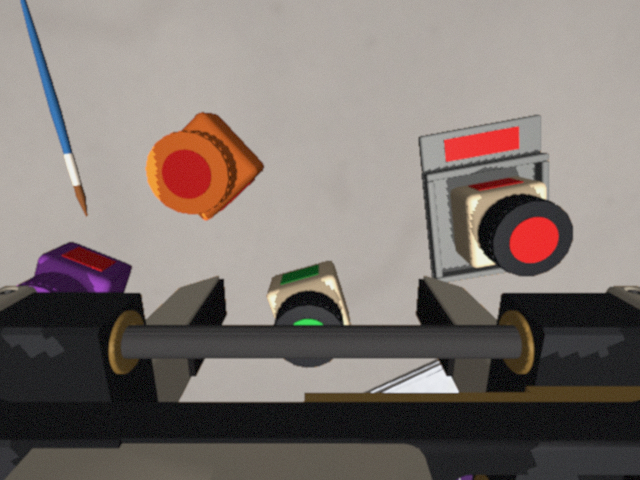

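The red jar stands flat in its tray, with its disc at (533,240) px, which is (515,259) mm. Next I'll grasp the green jar with the gripper turned back to leave room for unscrewing.

Call:
move_arm --rows '[[[0.03,-0.02,0],-7],[[0.059,-0.04,0],-14],[[0.0595,-0.04,0],-21],[[0.0595,-0.04,0],-28],[[0.0595,-0.04,0],-35],[[0.0595,-0.04,0],-42],[[0.0595,-0.04,0],-49],[[0.0595,-0.04,0],-56],[[0.0595,-0.04,-0.01],-63],[[0.0595,-0.04,-0.02],-70],[[0.0595,-0.04,-0.03],-77],[[0.0595,-0.04,-0.04],-80],[[0.0595,-0.04,-0.04],-80],[[0.0595,-0.04,-0.06],-80],[[0.0595,-0.04,-0.08],-80],[[0.0595,-0.04,-0.1],-80],[[0.0595,-0.04,-0.1055],-80],[[0.0595,-0.04,-0.1055],-80],[[0.0595,-0.04,-0.1055],-80],[[0.0595,-0.04,-0.1055],-80]]'

```text
t: 10.8
eef_pos: [516.5, 88.5, 48.8]
ee_rot: [0.804, 0.595, 0.001, 0.0]
force: [0.5, 0.0, -0.5]
width: 92.3
finger_force: 0.0
```

Call:
move_arm --rows '[[[0,0,0],0],[[0,0,0],0],[[0,0,0],0],[[0,0,0],0],[[0,0,0],0],[[0,0,0],0],[[0,0,0],0],[[0,0,0],0]]' --grip 0.03

```text
t: 11.47
eef_pos: [516.0, 88.1, 47.9]
ee_rot: [0.804, 0.595, 0.0, 0.0]
force: [1.4, 0.6, 0.6]
width: 53.3
finger_force: 30.0
```

Call:
move_arm --rows '[[[0,0,0.02],0],[[0,0,0.05],0],[[0,0,0.09],0],[[0,-0.02,0.11],0],[[0,-0.06,0.11],0],[[-0.01,-0.1,0.11],3],[[-0.01,-0.14,0.11],6],[[-0.025,-0.18,0.11],9],[[-0.025,-0.22,0.11],11],[[-0.025,-0.26,0.11],11],[[-0.025,-0.285,0.11],11],[[-0.025,-0.298,0.11],11],[[-0.025,-0.298,0.1],11],[[-0.025,-0.298,0.08],11],[[-0.025,-0.298,0.065],11],[[-0.025,-0.298,0.06],11],[[-0.025,-0.298,0.06],11],[[-0.025,-0.298,0.06],11],[[-0.025,-0.298,0.06],11]]'

```text
t: 13.05
eef_pos: [491.0, -209.6, 108.3]
ee_rot: [0.743, 0.669, 0.0, 0.0]
force: [-0.3, 0.1, -5.8]
width: 53.3
finger_force: 30.0
```

```bash
python3 - <<'E'
from h import *
s=manip.state(); print(s['t'],s['eef_pos'],s['ee_rot'],s['joint_positions'][6],s['force'])
im,c=grab("wrist","w6"); print(ray(c,(320,240))[0]); t,ct=grab("scene","s6")
im=im.copy()
L=[(438.3,-262,26),(438.3,-158,26),(542.3,-158,26),(542.3,-262,26)]
for X in L: print(proj(c,np.array(X)).round(0))
o=np.zeros((480,800,3),np.uint8);o[:,:560]=im[:,40:600]; o[:480,560:]=cv2.resize(t[240:360,310:370],(240,480),interpolation=cv2.INTER_CUBIC)
cv2.imwrite("pics/w6c.png",o[...,::-1])
E
```

```text
13.05 [ 490.98699583 -209.64205652  108.34606536] [7.43148659e-01 6.69126236e-01 2.14053162e-04 3.23433582e-04] 0.6042037184960353 [-0.25732361  0.12103495 -5.80465935]
[ 497.74743574 -132.01670488  266.55794473]
[260. 318.]
[236. 178.]
[393. 162.]
[399. 305.]
```

View pics/w6c.png

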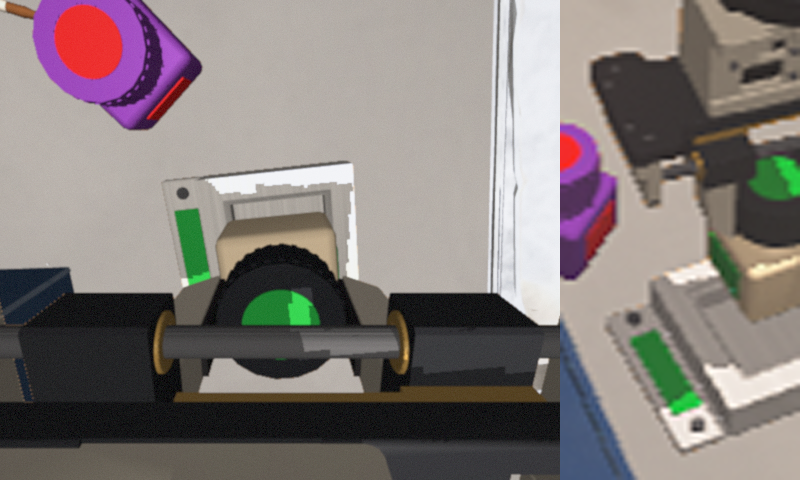

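The jar hangs square above the socket: its rear edge at (218,228)–(333,213) is nearly parallel to the block edge at (163,181)–(352,162). Lowering it now.

Call:
move_arm --rows '[[[-0.0005,-0.0005,-0.01],-1],[[-0.0005,-0.0005,-0.02],-1],[[-0.0005,-0.0005,-0.027],-1],[[-0.0005,-0.0005,-0.031],-1],[[-0.0005,-0.0005,-0.035],-1],[[-0.0005,-0.0005,-0.039],-1],[[-0.0005,-0.0005,-0.043],-1],[[-0.0005,-0.0005,-0.043],-1],[[-0.0005,-0.0005,-0.043],-1]]'

```text
t: 13.9
eef_pos: [489.5, -210.3, 64.4]
ee_rot: [0.749, 0.662, -0.0, -0.0]
force: [-0.2, -0.6, -5.9]
width: 53.1
finger_force: 30.0
```

Call:
move_arm --rows '[[[0,0,-0.003],0],[[0,0,-0.006],0],[[0,0,-0.008],0],[[0,0,-0.009],0],[[0,0,-0.0095],0],[[0,0,-0.0095],0],[[0,0,-0.0095],0]]'

```text
t: 14.48
eef_pos: [490.3, -210.4, 56.0]
ee_rot: [0.749, 0.662, 0.0, 0.0]
force: [-3.2, 1.7, 7.6]
width: 53.4
finger_force: 30.0
```

Call:
move_arm --rows '[[[0,0,0],2],[[0,0,0],5],[[0,0,0],8],[[0,0,0],11],[[0,0,0],14],[[0,0,0],17],[[0,0,0],20]]'

```text
t: 15.07
eef_pos: [491.4, -211.3, 56.2]
ee_rot: [0.622, 0.783, 0.0, 0.002]
force: [1.1, -1.2, 2.3]
width: 53.2
finger_force: 30.0
```

```bash
python3 - <<'E'
from h import *
from scipy.spatial.transform import Rotation as R
s=manip.state(); print(s['t'],s['eef_pos'],R.from_quat(s['ee_rot']).as_euler('zyx',degrees=True)[0],s['torque'],s['force'],s['joint_positions'][6])
E
```

```text
15.0667 [ 491.42752769 -211.2914445    56.18632295] -103.04863358876698 [-0.3024436  -0.25801782 -0.38711411] [ 1.05660607 -1.24173535  2.3165407 ] 0.9218142724321736
```

Call:
move_arm --rows '[[[0,0,0],3],[[0,0,0],6],[[0,0,0],9],[[0,0,0],12],[[0,0,0],15],[[0,0,0],18],[[0,0,0],21],[[0,0,0],24],[[0,0,0],27],[[0,0,0],30]]'

```text
t: 15.9
eef_pos: [491.5, -211.3, 56.2]
ee_rot: [0.398, 0.917, 0.0, 0.002]
force: [0.3, -2.0, 1.4]
width: 53.1
finger_force: 30.0
```

```bash
python3 - <<'E'
from h import *
s=manip.state(); print(s['t'],s['eef_pos'],s['torque'],s['force'],s['joint_positions'][6])
t,ct=grab("scene","s7"); w,c=grab("wrist","w7")
E
```

```text
15.9 [ 491.45312067 -211.27064315   56.16229466] [-0.20245362 -0.29944197 -0.41756175] [ 0.32839925 -1.9865504   1.39952058] 1.3257076687002483
```

Call:
move_arm --rows '[[[0,0,0],3],[[0,0,0],6],[[0,0,0],9],[[0,0,0],12],[[0,0,0],15],[[0,0,0],18],[[0,0,0],21],[[0,0,0],24],[[0,0,0],26],[[0,0,0],27]]'

```text
t: 16.83
eef_pos: [491.4, -211.2, 56.1]
ee_rot: [0.174, 0.985, -0.0, 0.002]
force: [1.8, -2.5, 5.3]
width: 53.1
finger_force: 30.0
```

```bash
python3 - <<'E'
from h import *
s=manip.state(); print(s['t'],s['eef_pos'],s['ee_rot'],s['torque'],s['force'],s['joint_positions'][6])
w,c=grab("wrist","w8")
E
```

```text
16.8333 [ 491.37982832 -211.2168591    56.10243489] [ 1.74294860e-01  9.84692283e-01 -3.25980480e-04  1.51756575e-03] [-0.49926445 -0.4250893  -0.40495679] [ 1.80502103 -2.47395861  5.31427464] 1.690932953563176
```

Call:
move_arm --rows '[[[0,0,0.001],0],[[0,0,0.002],0],[[0,0,0.003],0],[[0,0,0.004],0],[[0,0,0.004],0],[[0,0,0.004],0]]'

```text
t: 17.38
eef_pos: [489.3, -210.1, 58.9]
ee_rot: [0.174, 0.985, 0.0, -0.001]
force: [2.3, -1.7, -6.5]
width: 53.1
finger_force: 30.0
```

```bash
python3 - <<'E'
from h import *
s=manip.state(); print(s['t'],s['eef_pos'],s['torque'],s['force'],s['width'])
E
```

```text
17.3833 [ 489.33776657 -210.0776057    58.85039245] [-0.45909022 -0.36060124 -0.35802145] [ 2.26284698 -1.72803446 -6.45549838] 53.115035997184464
```

```bash
python3 - <<'E'
from h import *
w9,c=grab("wrist","w9"); s9,_=grab("scene","s9")
a=cv2.imread("pics/w8.png"); b=w9[...,::-1].copy()
ga,gb=[cv2.cvtColor(i,cv2.COLOR_BGR2GRAY) for i in(a,b)]
m=np.zeros_like(ga); m[120:300,180:460]=255
p=cv2.goodFeaturesToTrack(ga,60,0.02,6,mask=m)
q,st,e=cv2.calcOpticalFlowPyrLK(ga,gb,p,None,winSize=(15,15))
for x,y,k in zip(p[:,0],q[:,0],st[:,0]):
    if k: print(x.astype(int),(y-x).round(1),a[int(x[1]),int(x[0])])
o=np.zeros((420,640,3),np.uint8)
o[:,:320]=cv2.resize(a[120:330,220:420][:, 20:180],(320,420)); o[:,320:]=cv2.resize(b[120:330,240:400],(320,420))
cv2.imwrite("pics/cmp.png",o)
E
```

```text
[427 296] [ 0.2 -0.3] [209 216 221]
[211 294] [0. 0.] [32 37 37]
[265 279] [-0.  0.] [113 139 153]
[376 280] [ 0.  -0.1] [ 84 103 113]
[357 208] [-1.3  4.2] [243 240 240]
[363 216] [-1.8  3.2] [180 187 194]
[256 240] [0.6 2.9] [168 175 180]
[374 147] [-1.6  4.5] [134 144 152]
[278 261] [-0.1  0. ] [67 79 90]
[259 279] [-0.  0.] [67 73 80]
[370 269] [-0.1 -0.1] [125 152 170]
[323 122] [-0.6  4.9] [ 78 159  62]
[285 255] [-0.2  0.1] [70 85 93]
[335 245] [-0.2 -0.1] [ 74  91 103]
[382 279] [-0.1 -0.1] [57 60 65]
[356 255] [-0.1 -0.1] [47 55 64]
[413 283] [-0.6 -0.5] [192 198 201]
[273 269] [ 0. -0.] [71 83 95]
[420 275] [-2.8  0.7] [215 222 226]
[379 293] [0.7 1.3] [59 52 55]
[348 202] [-1.   3.5] [176 185 191]
[324 212] [-0.7  3. ] [32 73 31]
[296 249] [ 0. -0.] [53 64 70]
[310 245] [-0.2  0. ] [47 57 62]
[251 236] [0.5 2.7] [104 109 111]
[334 151] [-0.8  4.2] [100 153  98]
[320 243] [0.2 0. ] [107 130 143]
[237 188] [0.9 3.3] [ 89 146  90]
[225 160] [1.2 3.9] [ 71 149  59]
[204 177] [1.5 3.6] [90 93 96]
[355 199] [-1.   3.5] [170 179 186]
[207 210] [1.4 2.9] [177 182 191]
[375 298] [0
[... 241 characters left out ...]
] [0.6 2.3] [36 88 32]
[246 263] [0.3 1.1] [118 138 152]
[201 217] [1.3 3. ] [134 138 145]
[344 132] [-0.7  4.7] [ 91  92 100]
[217 183] [1.2 3.5] [69 75 76]
[363 261] [-0.  -0.1] [ 80  97 111]
[358 130] [-1.2  4.6] [102 107 111]
[353 136] [-1.2  4.6] [117 122 127]
[250 276] [-0.3  0.1] [127 146 164]
[268 236] [0.1 2.9] [72 92 96]
[228 283] [ 0.1 -0.1] [163 175 186]
[205 187] [1.5 3.3] [92 93 97]
[389 275] [-1.2 -0. ] [132 138 143]
[316 262] [-0.1 -0.2] [18 15 12]
[236 236] [1.  2.7] [149 156 163]
[214 176] [1.2 3.6] [104 107 111]
[339 261] [-0.2 -0.3] [34 29 29]
[309 260] [-0.  0.] [34 32 30]
[347 264] [-0.2 -0.2] [36 33 34]
[349 216] [-2.   1.2] [107 129 144]
[279 272] [-0.  0.] [31 28 26]
```

View pics/cmp.png

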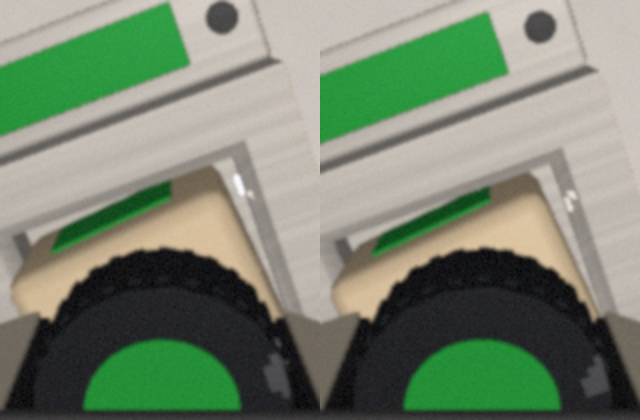

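```bash
python3 - <<'E'
from h import *
for x in(285,300,320,340):
  for n in("w8","w9"):
    i=cv2.imread(f"pics/{n}.png"); print(x,n,[tuple(v) for v in i[200:252:2,x-1:x+2].mean(1).astype(int).tolist()])
E
```

```text
285 w8 [(175, 183, 190), (172, 180, 186), (173, 182, 188), (175, 183, 189), (177, 185, 193), (179, 188, 195), (176, 185, 191), (171, 179, 185), (168, 176, 183), (145, 153, 158), (132, 138, 143), (135, 141, 146), (164, 171, 177), (137, 151, 148), (38, 78, 32), (30, 76, 19), (29, 76, 20), (31, 80, 18), (50, 123, 37), (70, 118, 87), (85, 104, 117), (100, 122, 138), (118, 145, 165), (136, 167, 187), (141, 172, 193), (144, 176, 200)]
285 w9 [(178, 185, 194), (175, 183, 190), (173, 180, 187), (171, 179, 187), (174, 182, 189), (175, 183, 190), (179, 188, 194), (178, 188, 193), (173, 181, 189), (171, 179, 186), (164, 172, 178), (136, 144, 149), (134, 140, 145), (151, 158, 164), (167, 174, 180), (87, 110, 91), (28, 72, 16), (26, 72, 15), (33, 84, 21), (56, 129, 44), (74, 109, 98), (87, 107, 121), (110, 134, 152), (130, 159, 179), (139, 171, 191), (142, 174, 197)]
300 w8 [(175, 182, 189), (177, 186, 192), (179, 188, 195), (179, 187, 194), (173, 181, 188), (172, 180, 186), (155, 161, 167), (132, 139, 143), (133, 138, 144), (146, 154, 156), (82, 106, 86), (28, 75, 16), (24, 73, 10), (34, 78, 21)
[... 1637 characters left out ...]
(132, 162, 183), (140, 172, 193), (146, 177, 199), (148, 182, 206), (154, 188, 212), (157, 191, 214), (156, 191, 216), (155, 189, 213), (157, 192, 215), (156, 191, 215), (156, 190, 213), (155, 189, 214), (158, 193, 215), (146, 179, 202), (55, 66, 76), (24, 21, 20)]
340 w9 [(166, 175, 180), (135, 140, 146), (134, 140, 144), (121, 131, 137), (81, 98, 108), (77, 94, 106), (81, 98, 111), (80, 99, 109), (85, 104, 116), (106, 130, 146), (127, 155, 174), (137, 169, 190), (145, 178, 199), (152, 183, 207), (158, 193, 215), (161, 195, 219), (163, 197, 220), (161, 195, 219), (162, 196, 219), (162, 196, 219), (161, 195, 218), (162, 197, 219), (160, 196, 218), (147, 178, 201), (54, 64, 73), (18, 15, 12)]
```

The last comparison shows the block rim shifting about 4 px while the body edge stays almost still, so the jar came up with the lid. Either the torque wedges the lid or the lugs still hold. I'll set it back down, relieve the torque and test the lift again.

Call:
move_arm --rows '[[[0,0,-0.002],0],[[0,0,-0.004],0],[[0,0,-0.0045],0],[[0,0,-0.0045],-1],[[0,0,-0.0045],-2],[[0,0,-0.0045],-3],[[0,0,-0.0045],-3],[[0,0,-0.0045],-3]]'

```text
t: 18.15
eef_pos: [491.6, -211.0, 56.0]
ee_rot: [0.199, 0.98, -0.0, 0.002]
force: [1.2, -2.8, 7.1]
width: 53.3
finger_force: 30.0
```

```bash
python3 - <<'E'
from h import *
s=manip.state(); print(s['t'],s['eef_pos'],s['torque'],s['force'],s['width'])
E
```

```text
18.15 [ 491.5571534  -210.99260762   56.03249412] [-0.61700942 -0.18025775  0.01161925] [ 1.21030843 -2.77095251  7.13423924] 53.339739057974185
```

Call:
move_arm --rows '[[[0,0,0.001],0],[[0,0,0.002],0],[[0,0,0.003],0],[[0,0,0.0045],0],[[0,0,0.0045],0],[[0,0,0.0045],0]]'

```text
t: 18.65
eef_pos: [490.2, -210.2, 59.3]
ee_rot: [0.199, 0.98, 0.0, 0.0]
force: [2.6, -1.7, -1.5]
width: 53.2
finger_force: 30.0
```

```bash
python3 - <<'E'
from h import *
s=manip.state(); print(s['t'],s['eef_pos'],s['torque'],s['force'],s['width'])
grab("wrist","w10")
for x in(300,340):
  for n in("w8","w9","w10"):
    i=cv2.imread(f"pics/{n}.png"); print(x,n,i[196:232,x-1:x+2,0].mean(1).astype(int).tolist())
E
```

```text
18.65 [ 490.19146497 -210.20353337   59.29212031] [-0.36183782 -0.45083949  0.003719  ] [ 2.57771867 -1.65661997 -1.46139536] 53.23541563042189
300 w8 [172, 172, 173, 174, 175, 176, 177, 179, 179, 181, 179, 177, 173, 172, 172, 169, 155, 138, 132, 132, 133, 139, 146, 131, 82, 37, 28, 30, 24, 28, 34, 32, 37, 48, 62, 74]
300 w9 [180, 178, 176, 173, 172, 172, 175, 174, 176, 177, 179, 181, 181, 179, 177, 176, 175, 173, 167, 154, 141, 135, 132, 132, 142, 148, 132, 85, 41, 31, 27, 28, 25, 34, 42, 58]
300 w10 [172, 173, 172, 170, 173, 175, 175, 177, 179, 181, 181, 179, 177, 172, 171, 172, 166, 154, 139, 133, 128, 132, 133, 128, 101, 57, 32, 28, 30, 30, 27, 31, 41, 47, 62, 71]
340 w8 [171, 161, 143, 129, 132, 134, 131, 123, 101, 84, 80, 81, 82, 80, 82, 85, 84, 85, 85, 89, 95, 105, 113, 125, 132, 137, 140, 142, 146, 147, 148, 152, 154, 155, 157, 157]
340 w9 [178, 176, 174, 175, 166, 147, 135, 131, 134, 135, 121, 98, 81, 81, 77, 80, 81, 77, 80, 82, 85, 92, 106, 116, 127, 135, 137, 141, 145, 149, 152, 156, 158, 159, 161, 160]
340 w10 [159, 140, 131, 132, 133, 135, 129, 107, 85, 79, 81, 82, 80, 83, 80, 82, 84, 83, 87, 98, 109, 124, 130, 135, 137, 143, 143, 149, 153, 156, 156, 158, 157, 159, 158, 158]
```

Call:
move_arm --rows '[[[0,0,0.001],0],[[0,0,0.002],0],[[0,0,0.003],0],[[0,0,0.004],0],[[0,0,0.004],0],[[0,0,0.004],0]]'

```text
t: 19.2
eef_pos: [490.2, -210.3, 63.4]
ee_rot: [0.2, 0.98, -0.0, 0.0]
force: [1.8, -2.2, -1.7]
width: 53.3
finger_force: 30.0
```

```bash
python3 - <<'E'
from h import *
s=manip.state(); print(s['t'],s['eef_pos'],s['torque'],s['force'],s['width'])
grab("wrist","w11")
for x in(300,340):
  for n in("w10","w11"):
    i=cv2.imread(f"pics/{n}.png"); print(x,n,i[196:250,x-1:x+2,0].mean(1).astype(int).tolist())
E
```

```text
19.2 [ 490.15996712 -210.2829035    63.35323851] [-0.32551498 -0.44361672 -0.0382249 ] [ 1.83488831 -2.18269106 -1.72364419] 53.29205634401292
300 w10 [172, 173, 172, 170, 173, 175, 175, 177, 179, 181, 181, 179, 177, 172, 171, 172, 166, 154, 139, 133, 128, 132, 133, 128, 101, 57, 32, 28, 30, 30, 27, 31, 41, 47, 62, 71, 79, 84, 91, 101, 111, 122, 129, 136, 138, 138, 142, 143, 146, 150, 150, 126, 75, 28]
300 w11 [174, 172, 171, 173, 174, 174, 178, 179, 180, 181, 177, 174, 171, 173, 171, 162, 144, 134, 130, 130, 134, 133, 118, 81, 44, 27, 27, 30, 29, 29, 35, 47, 62, 73, 80, 86, 93, 101, 112, 121, 131, 138, 139, 143, 142, 146, 148, 149, 151, 150, 140, 110, 68, 25]
340 w10 [159, 140, 131, 132, 133, 135, 129, 107, 85, 79, 81, 82, 80, 83, 80, 82, 84, 83, 87, 98, 109, 124, 130, 135, 137, 143, 143, 149, 153, 156, 156, 158, 157, 159, 158, 158, 158, 158, 156, 158, 158, 156, 155, 156, 157, 158, 157, 156, 157, 157, 146, 113, 57, 17]
340 w11 [132, 131, 132, 135, 135, 121, 95, 81, 80, 81, 83, 84, 81, 80, 83, 83, 85, 96, 110, 122, 130, 137, 140, 141, 146, 149, 150, 154, 157, 158, 158, 157, 157, 157, 158, 158, 157, 158, 158, 155, 155, 157, 158, 155, 156, 157, 156, 155, 155, 150, 132, 100, 51, 19]
```

Call:
move_arm --rows '[[[0,0,0.002],0],[[0,0,0.005],0],[[0,0,0.008],0],[[0,0,0.011],0],[[0,0,0.014],0],[[0,0,0.017],0],[[0,0,0.02],0],[[0,0,0.022],0],[[0,0,0.023],0],[[0,0,0.023],0],[[0,0,0.023],0],[[0,0,0.023],0],[[0,0,0.023],0],[[0,0,0.023],0]]'

```text
t: 20.42
eef_pos: [490.0, -210.2, 86.1]
ee_rot: [0.2, 0.98, 0.0, -0.0]
force: [-0.3, 0.5, 0.1]
width: 53.5
finger_force: 30.0
```

```bash
python3 - <<'E'
from h import *
s=manip.state(); print(s['t'],s['eef_pos'],s['ee_rot'],s['torque'],s['force'],s['width'],s['joint_velocities'].max())
w,c=grab("wrist","w12"); sc,cs=grab("scene","s12")
# jar check: cast tag line (z of seated tag ~29) and cream extents in wrist
for b in blobs(w,"green"): print("w",b[0].round(1),b[1:4],plane(c,b[0],29).round(1))
for nm in("w11","w12"):
    i=cv2.imread(f"pics/{nm}.png"); hsv=cv2.cvtColor(i,cv2.COLOR_BGR2HSV)
    m=cv2.inRange(hsv,(8,50,90),(25,160,255)); m[:150]=0;m[300:]=0;m[:,:220]=0;m[:,420:]=0
    print(nm,cv2.boundingRect(m),cv2.countNonZero(m))
for nm in("s7","s12"):
    i=cv2.imread(f"pics/{nm}.png")[...,::-1]
    print(nm,[(b[0].round(1).tolist(),b[1]) for b in blobs(i,"green",5) if 310<b[0][0]<390 and 240<b[0][1]<360])
for z in(8+42,): print("seated body top centre wrist px",[proj(c,np.array([490.2+dx,-210.2+dy,50])).round(0).tolist() for dx in(-30,30) for dy in(-30,30)])
E
```

```text
20.4167 [ 489.95342183 -210.2467297    86.10957169] [ 1.99592264e-01  9.79879029e-01  2.54179738e-05 -1.27409790e-04] [0.04348609 0.00617774 0.00542657] [-0.26016566  0.48341187  0.06964311] 53.502103615359005 0.0005706464910871149
w [320.6 309.4] (2183.5, [36.0, 78.0], 90.0) [ 523.  -224.5   29. ]
w [296.8 218.1] (337.5, [7.4, 58.2], 62.1) [ 460.1 -213.6   29. ]
w [279.5 156.6] (2440.5, [27.9, 92.4], 66.0) [ 422.4 -207.8   29. ]
w11 (220, 202, 166, 98) 3486
w12 (220, 196, 163, 102) 3931
s7 [([335.9, 332.6], 128.0), ([351.2, 322.0], 22.5)]
s12 [([335.9, 332.7], 127.0), ([351.2, 322.1], 24.0)]
seated body top centre wrist px [[252.0, 245.0], [350.0, 204.0], [295.0, 331.0], [388.0, 296.0]]
```

```bash
python3 -c "
from cell import sign_off; print(sign_off())"
```

```text
the job is handed in; nothing more can be done
None
```

I've handed the job in: the red jar is in the reject tray, and the green jar is down in its socket with its lid unscrewed. The gripper still holds the lid level, about 8 mm above the open neck. I couldn't read the thread angle directly; I estimate about 1.2 rad, inside the 1.05–1.45 window. My first test lift raised the jar about 3 mm inside the socket, so I set it back down, eased off the torque and lifted again cleanly.

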